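Fit the spare module from the lidded transit box into the chassis

ROBOT

A 7-joint arm with a two-finger parallel gripper is mounted at the origin on the work surface. World frame = base frame: x ahead of the robot, y to its left, z up, the work surface at z = 0. Lengths are in m, angles in rad, forces in N, time in s.
With the tool pointing down it reaches from about 0.4 to 0.85 m from the base axis. Payload 10.4 kg.
Tool frame: the origin (TCP) lies between the finger pads; the fingertips stand 17 mm ahead of it and the grasp point (between the pads) lies 2 mm behind it; z points along the fingers, y is the line along which they close (so a half turn about z gives the same grasp; the last joint's range is limited). The gripper opens to 87 mm and grips with 3 to 60 N. Pads are 19 mm wide; open, the fingers measure 117 mm over their backs; the gripper's body (75 mm by 190 mm) begins 51 mm behind the grasp point.
Start: joints at [1.186, 0.332, -0.065, 1.46, 0.022, 1.35, -0.088], TCP at [0.221, -0.585, 0.24] pointing down, gripper open.
Joint ranges: [-2.6, 2.6], [-0.5, 2.12], [-1.47, 1.34], [0.16, 2.42], [-1.27, 4.41], [0.06, 2.06], [-2.6, 2.6]. Speed limits (rad/s): [2.22, 2.22, 2.79, 2.79, 3.14, 3.14, 3.14].

INTERFACE

Orientations are given as [roll, pitch, yaw] about the fixed x, y, z axes, in that order (R = Rz(yaw) Ry(pitch) Rx(roll)).
In Python, from plant import move_ptp, move_l, goto_joints, gripper_open, close_gripper, dwell, solve_ik, get_state, snapshot, IKError, hand_in gives the robot as it stands. Calls block until the motion is done:
- move_ptp(position, orientation): joint-space move of the TCP to a pose.
- move_l(position, frame=None, rate=0.15, guard=None): straight line of the TCP; frame=None keeps the orientation; rate is the mean speed in m/s. With guard (N) it stops when the force on the tool has changed by that much, and returns True; else False.
- goto_joints(angles): joint-space move.
- gripper_open() and close_gripper(grasp_force=None): open the fingers fully, or close them until they stop; grasp_force is the grip in N (None keeps the last).
- dwell(seconds).
- solve_ik(position, orientation): joint angles nearest the present ones, or None.
- get_state(): the state.
- snapshot(name): name is "scene" or "top" or "wrist"; returns a dict with "pixels" (384x512x3 uint8, red, green, blue), "range_z" (384x512 float32, m along the optical axis (not along the pixel's ray), 0 where there is no reading), "fx", "fy", "cx", "cy" (pixels), "rvec" (rotation vector, rad) and "tvec" (3), from world to camera coordinates, as OpenCV has them; the wrist camera has in their place "T_tool_cam" (4x4, takes a point from camera to tool coordinates, whose origin is the TCP and whose axes are the flange's). Camera axes: x right, y down, z forward; pixel columns grow to the right and rows downward; lengths in m; the calibration is good to about 2 mm. A picture is of the moment at which its call begins: read the wrist's pose just before it.
A pose or a line that the arm cannot do raises IKError and nothing moves.
- hand_in(): hands the job in; it is judged then, once.
The state is a dict: "time": time; "qpos": joint angles; "dq": joint speeds; "joint_torque": joint torques, N m; "position": TCP position; "eef_rot": TCP orientation; "contact_force": force on the tool from outside, world axes, zero at the start; "wrist_torque": the same for the moment, N m; "gripper_width": finger opening in m; "gripper_force": force on a finger pad.
Only numpy, scipy, OpenCV 4.12 (cv2) and the standard library are available. Lean on these libraries where they do the work, as an engineer would, in place of code of your own. Each camera call takes 0.05 s, during which the arm holds its last target. There are 200 camera calls.

TASK

Open the dark grey transit box by lifting its sliding lid over the lip at the end and drawing it out of its grooves, and lay the lid flat on the bench, handle up. Then take the module out of the box and stand it upright in the empty slot of the chassis, lowering it fully home before you let go. Leave the two modules already fitted and the other things on the bench as they are.

Things in the scene. Friction and masses are not known exactly. Their poses are not given: they have to be found in the camera images.
- box: dark grey plastic transit box, fixed to the bench, 162 (x) by 172 (y) by 149 mm high, walls 6 mm, floor 5 mm thick, closed on top by the lid, which slides out towards the box's +y. Origin at the centre of its underside, z up. Inside, two black ribs along y, 30 mm apart, tops 35 mm above the bench, stand either side of the module
- box_lip (a point): middle of the top of the box's lip, the low end wall at +y, 132 mm above the bench. The shut lid's underside is at 124 mm, behind the lip, so the lid must rise 8 mm to pass over it; axes as the box
- box_groove (a point): centre of the box at the height of the ledges (124 mm) on which the lid's side edges lie. Flanges above the edges, underside at 145 mm, let the 5 mm lid rise 16 mm at most and leave 134 mm free between them (x). The end wall away from the lip is 149 mm high; axes as the box
- lid: flat plywood lid 145 (x) by 156 (y) by 5 mm thick, about 0.16 kg, with a dark steel bridge handle on top; origin at the centre of its underside, axes parallel to the box's while it is shut (then 124 mm above the bench); about 2.5 mm side play at each edge and 2 mm at each end
- lid_grip (a point): middle of the handle's crossbar: 30 mm from the lid's centre towards its +y edge (the lip end), 30 mm above the lid's underside. The bar is 70 mm long (lid x), 12 mm wide (lid y), 14 mm high, its top 37 mm above the lid's underside; axes as the lid
- module: the spare to be fitted: black plug-in module: body 24 mm thick (its x) by 80 mm long (its y) by 80 mm tall, with a bare aluminium pull tab on top, 12 mm thick (x) by 44 mm long (y), from 80 to 118 mm above the underside; symmetrical end for end; about 0.35 kg; origin at the centre of its underside, z up. Starts loose on the box's floor, on the box's middle line, long side along the box's y
- module_grip (a point): a point on the pull tab's middle line, 103 mm above the module's underside; axes as the module
- rack: low bare-metal chassis base fixed to the bench, 220 (x) by 120 (y) by 50 mm high, with three equal slots in a row along its x, at -70, 0 and +70 mm, two of them holding modules; each slot is 28 mm wide (x), 84 mm long (y) and 40 mm deep, with a 3 mm chamfer at the mouth. Origin at the centre of its underside, z up
- connector: flat white connector strip with a brass middle, 10 (x) by 60 (y) by 1 mm, on the floor of the one empty slot; look only, it does not hold the module up. Origin on the slot's floor at its centre, 10 mm above the bench, 40 mm below the slot's mouth; axes as the chassis: x across the slot, y along it
- fitted_a: a fitted module, standing in one of the slots, the same as the spare: black plug-in module: body 24 mm thick (its x) by 80 mm long (its y) by 80 mm tall, with a bare aluminium pull tab on top, 12 mm thick (x) by 44 mm long (y), from 80 to 118 mm above the underside; symmetrical end for end; about 0.35 kg; origin at the centre of its underside, z up
- fitted_b: the other fitted module, standing in another slot, the same as fitted_a
- screwdriver: a screwdriver lying on the bench beyond the box, about 200 mm long; a bystander; origin on its underside
- parts_bin: a blue open parts bin 100 by 130 by 60 mm on the robot's right; a bystander; origin at the centre of its underside
- reel: a white flanged empty reel 70 mm across and 50 mm high, standing on the bench beyond the chassis; a bystander; origin at the centre of its underside
Not all that is in view belongs to the job. Several things have the shape of the lid; the one meant has the colours described above.

How it is judged:
By the outcome, as a careful person would: the job done as asked, in the order asked, and still so for the second after the job is handed in, with the robot touching nothing.
It also fails if it takes over 61 s, if anything falls off the work surface, if the arm or the gripper's body presses on something with over 40 N, if the wrist force passes 120 N, or if a joint passes its speed limit or range.

## Working session

There is one attempt and no reset: what is moved stays moved. The work goes in short steps, each a Python script; the robot and the scene stay as the last script left them, time stands still between calls to the robot, and variables do not carry over. Pictures are saved under pics/ and viewed, at most 10 in all, crops included, and the job is handed in when it is done.

```bash
mkdir -p pics
cat > h.py <<'E'
import numpy as np, cv2
from scipy.spatial.transform import Rotation as R
from plant import *
def save(n,s): cv2.imwrite(f'pics/{n}.png',s['pixels'][:,:,::-1])
def cloud(s,T=None):
    z=s['range_z'];v,u=np.mgrid[:z.shape[0],:z.shape[1]]
    P=np.stack([(u-s['cx'])/s['fx']*z,(v-s['cy'])/s['fy']*z,z],-1)
    if T is not None: W=P@T[:3,:3].T+T[:3,3]
    else:
        Rm=cv2.Rodrigues(np.array(s['rvec'],float))[0]
        W=(P-np.array(s['tvec']).ravel())@Rm
    W[z==0]=np.nan
    return W
E
python3 - <<'E'
from h import *
print(get_state())
a=snapshot("top");b=snapshot("scene")
save('top0',a);save('scene0',b)
np.savez('s0.npz',top=cloud(a),scene=cloud(b),tp=a['pixels'],sp=b['pixels'])
E
```

```text
{'time': 0.0, 'qpos': array([ 1.1863696 ,  0.33288167, -0.06468791,  1.46095786,  0.02159473,
        1.34989274, -0.08849938]), 'dq': array([-7.77261780e-04,  9.63570040e-05,  8.49917237e-04,  5.31899272e-04,
       -1.57647210e-03, -5.91524315e-04,  2.53175786e-05]), 'joint_torque': array([ 8.93438137e-04, -6.23248601e+01,  2.54878902e-02, -3.89902568e+01,
       -6.12929603e-02,  3.95828008e-02,  8.76474496e-05]), 'position': array([ 0.22109886, -0.58419079,  0.23873987]), 'eef_rot': array([-3.14014975e+00,  6.60653366e-05,  3.61836151e-01]), 'contact_force': array([ 0.87653462,  0.30543236, -0.51407162]), 'wrist_torque': array([ 0.03886309, -0.00909286,  0.04864588]), 'gripper_force': 0.0, 'gripper_width': 0.08689677000864816}
```

View pics/top0.png

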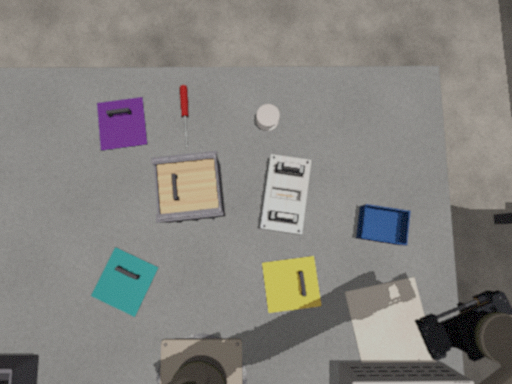

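View pics/scene0.png

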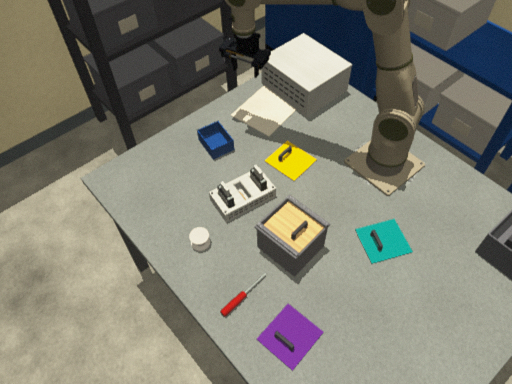

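The top view shows the box at about (188,187) with its handle at (175,187), so the lip faces left, world +y. The rack is at (287,194) with the middle slot empty. There is free bench to the left of the box at about (95,200).

Run:
```python
from h import *
d=np.load('s0.npz');W=d['top']
for n,p in dict(box=(188,187),hand=(175,187),rack=(287,194),freeL=(95,200),base=(200,375),teal=(125,282),purple=(122,124),tealtop=(120,248),reel=(267,117)).items(): print(n,W[p[1],p[0]].round(3))
def rect(n,m):
    P=W[m][:,:2].astype(np.float32); r=cv2.minAreaRect(P*1000); print(n,m.sum(),np.round(r[0],1),np.round(r[1],1),round(r[2],2),'z',np.median(W[m][:,2]).round(4))
v,u=np.mgrid[:384,:512]
reg=(u>140)&(u<235)&(v>140)&(v<230)
z=W[...,2]
rect('rim',reg&(z>.14)&(z<.153)&~((abs(u-175)<8)&(abs(v-187)<18)))
rect('boxall',reg&(z>.115)&(z<.155))
rect('handle',(abs(u-175)<10)&(abs(v-187)<20)&(z>.153)&(z<.17))
lp=reg&(z>.12)&(z<.1355)&(d['tp'][...,0]>130); rect('lidtop',lp)
reg2=(u>250)&(u<320)&(v>145)&(v<245)
rect('rack',reg2&(z>.043)&(z<.056))
for a,b in ((150,185),(205,230)): rect('tab',reg2&(z>.118)&(z<.14)&(v>a)&(v<b))
rect('conn',reg2&(z<.02)&(v>180)&(v<205)&(u>272)&(u<302))
```

```text
box [0.538 0.026 0.133]
hand [0.533 0.055 0.165]
rack [ 0.534 -0.252  0.012]
freeL [0.519 0.332 0.001]
base [ 0.083 -0.022  0.197]
teal [0.276 0.227 0.008]
purple [0.757 0.258 0.008]
tealtop [0.374 0.249 0.002]
reel [ 0.762 -0.192  0.052]
rim 1108 [540.4  29.4] [176.8 176.5] 6.24 z 0.1493
boxall 4102 [540.4  29.4] [176.9 176.5] 6.18 z 0.1313
handle 133 [536.9  58.9] [69.4 12.3] 6.11 z 0.1617
lidtop 2738 [542.8  33.4] [136.  164.1] 6.12 z 0.1302
rack 2179 [ 530.9 -244.3] [120.2 219.7] 81.57 z 0.0511
tab 82 [ 600.2 -254.1] [42.2 12.9] 82.6 z 0.1291
tab 78 [ 461.7 -234.1] [43.9 11.8] 81.61 z 0.1294
conn 210 [ 533.3 -246.9] [79.5 23.9] 80.93 z 0.0116
```

```bash
cat >> h.py <<'E'
B=np.array([.5404,.0294]); BY=np.radians(6.15); RK=np.array([.531,-.2443]); RY=np.radians(-8.2)
def loc(c,yaw,x,y): return c+np.array([np.cos(yaw)*x-np.sin(yaw)*y,np.sin(yaw)*x+np.cos(yaw)*y])
def p3(xy,z): return [float(xy[0]),float(xy[1]),float(z)]
def o(y): return [np.pi,0,float(y)]
def wrist():
    s=get_state();T=np.eye(4);T[:3,:3]=R.from_euler('xyz',s['eef_rot']).as_matrix();T[:3,3]=s['position']
    w=snapshot('wrist');return w,cloud(w,T@np.array(w['T_tool_cam']))
def rect(n,W,m):
    P=W[m][:,:2].astype(np.float32)*1000; r=cv2.minAreaRect(P); print(n,m.sum(),np.round(r[0],1),np.round(r[1],1),round(r[2],2),'z',np.median(W[m][:,2]).round(4))
E
python3 - <<'E'
from h import *
for k in (0,np.pi,-np.pi):
  for n,p,y in (('hand',p3(loc(B,BY,0,30),.154),BY),('place',p3((.515,.30),.03),BY)):
    q=solve_ik(p,o(y+k)); print(n,k,None if q is None else np.round(q,2))
for k in (np.pi/2,-np.pi/2):
  for n,p,y in (('mod',p3(B,.106),BY),('modup',p3(B,.27),BY),('rack',p3(RK,.111),RY),('rackup',p3(RK,.23),RY)):
    q=solve_ik(p,o(y+k)); print(n,k,None if q is None else np.round(q,2))
E
```

```text
hand 0 None
place 0 [ 0.05  0.63 -0.85  1.71  0.54  1.05 -2.44]
hand 3.141592653589793 None
place 3.141592653589793 [ 0.12  0.68 -0.95  1.71  0.62  1.08  0.65]
hand -3.141592653589793 None
place -3.141592653589793 [ 0.12  0.68 -0.95  1.71  0.62  1.08  0.65]
mod 1.5707963267948966 [ 0.57  0.39 -0.83  1.8   0.32  1.09 -0.27]
modup 1.5707963267948966 [ 0.6   0.22 -0.84  1.6   0.17  1.39 -0.16]
rack 1.5707963267948966 [ 0.77  0.4  -0.51  1.7   0.21  1.1   0.06]
rackup 1.5707963267948966 [ 0.76  0.29 -0.49  1.57  0.14  1.32  0.11]
mod -1.5707963267948966 [ 0.91  0.73 -1.39  1.79  0.75  1.29  2.57]
modup -1.5707963267948966 None
rack -1.5707963267948966 [-0.51  0.63  1.16  1.77 -0.62  1.18 -2.45]
rackup -1.5707963267948966 [-0.54  0.44  1.17  1.63 -0.41  1.35 -2.59]
```

Run:
```python
from h import *
h=loc(B,BY,0,30)
for z in (.154,.28,.32):
 for k in (90,120,150,165,180,-180,0,20,40):
  q=solve_ik(p3(h,z),o(BY+np.radians(k))); print(z,k,None if q is None else np.round(q,2))
```

```text
0.154 90 None
0.154 120 None
0.154 150 None
0.154 165 None
0.154 180 None
0.154 -180 None
0.154 0 None
0.154 20 None
0.154 40 None
0.28 90 None
0.28 120 None
0.28 150 None
0.28 165 None
0.28 180 None
0.28 -180 None
0.28 0 None
0.28 20 None
0.28 40 None
0.32 90 None
0.32 120 None
0.32 150 None
0.32 165 None
0.32 180 None
0.32 -180 None
0.32 0 None
0.32 20 None
0.32 40 None
```

Run:
```python
from h import *
goto_joints([-.1,.23,0,1.56,0,1.35,1.5])
s=get_state();print(s['time'],s['position'],s['eef_rot'])
h=loc(B,BY,0,30)
for n,p,y in (('handup',p3(h,.26),BY+np.pi),('hand',p3(h,.152),BY+np.pi),('out',p3(loc(B,BY,0,210),.17),BY+np.pi),('place',p3((.515,.30),.03),BY+np.pi),('mod',p3(B,.106),BY+np.pi/2),('modup',p3(B,.27),BY+np.pi/2),('rackup',p3(RK,.23),RY+np.pi/2),('rack',p3(RK,.111),RY+np.pi/2)):
    q=solve_ik(p,o(y)); print(n,None if q is None else np.round(q,2))
```

```text
2.575 [0.58277696 0.01146728 0.25352907] [-3.14141441e+00  1.54755447e-03 -3.11454870e+00]
handup None
hand None
out None
place [-0.45  0.48 -0.19  1.74  0.11  0.94  1.  ]
mod [-0.25  0.26  0.12  1.85 -0.04  1.03 -0.  ]
modup [-0.24  0.13  0.11  1.65 -0.02  1.37 -0.02]
rackup [ 0.08  0.25  0.33  1.6  -0.08  1.3   0.28]
rack [ 0.09  0.35  0.32  1.74 -0.13  1.07  0.31]
```

Run:
```python
from h import *
h=loc(B,BY,0,.030)
move_ptp(p3(h,.255),o(BY+np.pi))
s=get_state();print(s['time'],s['position'],s['eef_rot'])
for n,p,y in (('hand',p3(h,.152),BY+np.pi),('out',p3(loc(B,BY,0,.210),.17),BY+np.pi),('place',p3((.515,.30),.03),BY+np.pi)):
    q=solve_ik(p,o(y)); print(n,None if q is None else np.round(q,2))
w,W=wrist(); save('w1',w); np.savez('w1.npz',W=W,p=w['pixels'])
z=W[...,2]; near=np.hypot(W[...,0]-h[0],W[...,1]-h[1])<.05
rect('handle',W,near&(z>.153)&(z<.168))
```

```text
2.9417 [0.53668728 0.05969758 0.25540177] [-3.14158404e+00  6.75970148e-04 -3.03332886e+00]
hand [-0.15  0.22 -0.05  1.8   0.01  1.13  1.47]
out [-0.36  0.27 -0.18  1.69  0.05  1.18  1.13]
place [-0.44  0.48 -0.2   1.74  0.12  0.94  0.99]
handle 1418 [534.7  59.2] [69.3 11.6] 6.05 z 0.1605
```

View pics/w1.png

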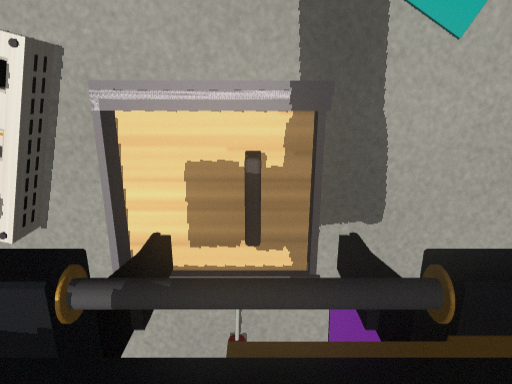

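The wrist view shows the handle centred at about (253,198) with the box rim around it. Its position agrees with the top view to 2 mm, so I can grasp.

Run:
```python
from h import *
h=np.array([.5355,.0592]); yaw=BY+np.pi
def st(n): s=get_state();print(n,round(s['time'],2),s['position'].round(4),s['contact_force'].round(1),s['wrist_torque'].round(2),round(s['gripper_width'],4),s['gripper_force'])
move_l(p3(h,.152),o(yaw),guard=8,rate=.1); st('down')
close_gripper(40); st('grip')
if get_state()['gripper_width']<.008: raise SystemExit
print(move_l(p3(h,.164),rate=.04)); st('lift')
print(move_l(p3(loc(h,BY,0,.06),.164),rate=.08,guard=12)); st('slide')
s=snapshot('scene'); save('sc1',s)
```

```text
down 4.17 [0.5359 0.0593 0.1527] [ 0.9  0.1 -0.3] [ 0.13 -0.07  0.01] 0.087 0.0
grip 5.38 [0.5355 0.0592 0.152 ] [-0.1 -0.7  0.1] [ 0.03 -0.13 -0.07] 0.0113 39.9998920597136
False
lift 5.83 [0.5356 0.0593 0.1642] [-0.8  0.2 -2.2] [ 0.14 -0.13 -0.05] 0.0114 40.00736838206649
False
slide 6.72 [0.5292 0.1182 0.1639] [-0.1 -1.5 -1.6] [ 0.17 -0.17 -0.04] 0.0112 40.007084012031555
```

View pics/sc1.png

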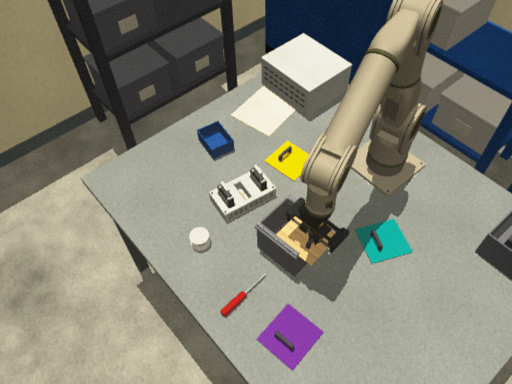

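The lid is partway out at about (305,240), moving over the lip with almost no resistance. I'll carry on and lay it on the bench.

Run:
```python
from h import *
h=np.array([.5355,.0592]); yaw=BY+np.pi
def st(n): s=get_state();print(n,round(s['time'],2),s['position'].round(4),s['contact_force'].round(1),s['wrist_torque'].round(2),round(s['gripper_width'],4),s['gripper_force'])
print(move_l(p3(loc(h,BY,0,.19),.164),rate=.12,guard=12)); st('out')
g=loc(h,BY,0,.25)
move_l(p3(g,.15),rate=.2); print(move_l(p3(g,.045),rate=.15)); 
print(move_l(p3(g,.0265),rate=.03,guard=5)); st('set')
gripper_open(); move_l(p3(g,.15),rate=.25); st('open')
m=B+[-.0015,0]
move_ptp(p3(m,.30),o(BY+np.pi/2)); st('box')
w,W=wrist(); save('w2',w); np.savez('w2.npz',W=W,p=w['pixels'])
z=W[...,2]; near=np.hypot(W[...,0]-m[0],W[...,1]-m[1])<.06
rect('tab',W,near&(z>.115)&(z<.13)); rect('rim',W,(np.hypot(W[...,0]-m[0],W[...,1]-m[1])<.14)&(z>.14)&(z<.16))
t=snapshot('top');save('top2',t);T=cloud(t);np.savez('t2.npz',W=T,p=t['pixels'])
q=solve_ik(p3(m,.106),o(BY+np.pi/2)); print(q)
```

```text
False
out 8.01 [0.5155 0.2471 0.164 ] [-0.6 -0.2 -1.8] [ 0.21 -0.13  0.02] 0.0118 40.007162019610405
False
True
set 9.88 [0.5085 0.3076 0.028 ] [-1.1 -0.2  5.6] [-0.07  0.08 -0.01] 0.0116 40.00017849728465
open 11.9 [0.5087 0.3077 0.1502] [ 0.6 -1.   0.2] [ 0.11 -0.12 -0.  ] 0.0872 0.0
box 13.11 [0.5386 0.0306 0.2988] [-0.1  0.4  0.6] [ 0.   -0.14  0.06] 0.0869 0.0
tab 539 [537.5  37.9] [10.8 43.5] 6.24 z 0.1228
rim 9107 [538.2  28.7] [176.7 177.9] 6.12 z 0.1485
[-2.49503318e-01  2.61464959e-01  1.25848335e-01  1.85043149e+00
 -3.78101534e-02  1.03198701e+00 -1.14400255e-03]
```

View pics/w2.png

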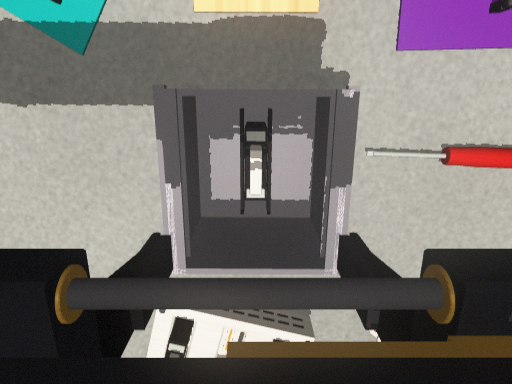

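View pics/top2.png

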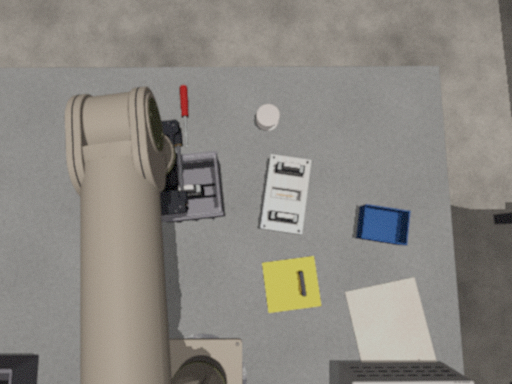

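In the wrist picture the box is open and the module's tab is at (256,172). The lid lies beyond it. I'll look at the rack from close by before grasping.

Run:
```python
from h import *
move_ptp(p3(RK+[-.002,0],.26),o(RY+np.pi/2))
w,W=wrist(); save('w3',w); np.savez('w3.npz',W=W,p=w['pixels'])
z=W[...,2]; c=RK; d=np.hypot(W[...,0]-c[0],W[...,1]-c[1])
rect('rack',W,(d<.135)&(z>.044)&(z<.056))
rect('tabs',W,(d<.135)&(z>.11)&(z<.135))
rect('slot',W,(d<.055)&(z>-.005)&(z<.02))
L=(W[...,:2]-c)@np.array([[np.cos(RY),-np.sin(RY)],[np.sin(RY),np.cos(RY)]])
for s in(-1,1): rect(f'tab{s}',W,(d<.135)&(z>.11)&(z<.135)&(L[...,0]*s>0))
print(get_state()['time'])
```

```text
rack 14745 [ 528.5 -245.3] [120.8 221. ] 81.48 z 0.0498
tabs 1874 [ 528.8 -244.7] [ 44.1 152.1] 81.5 z 0.1274
slot 1667 [ 528.5 -247.4] [80.4 28.1] 81.49 z 0.0102
tab-1 933 [ 459.8 -234. ] [43.4 12.4] 81.4 z 0.1274
tab1 941 [ 597.9 -255. ] [44.1 12.4] 81.62 z 0.1274
14.3333
```

View pics/w3.png

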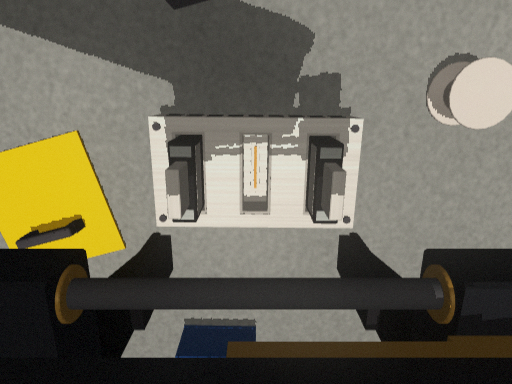

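The wrist view shows the rack centred at (256,172), with the connector in the empty middle slot. It measures (528.6,-245.2) mm with yaw -8.5°. Next is the module.

```bash
cat >> h.py <<'E'
def st(n): s=get_state();print(n,round(s['time'],2),s['position'].round(4),s['contact_force'].round(1),s['wrist_torque'].round(2),round(s['gripper_width'],4),s['gripper_force'])
E
python3 - <<'E'
from h import *
BY=np.radians(6.2);RY=np.radians(-8.5);m=np.array([.5375,.0379]);r=np.array([.5286,-.2452])
move_ptp(p3(m,.27),o(BY+np.pi/2))
print(move_l(p3(m,.106),rate=.12,guard=10)); st('down')
if get_state()['position'][2]>.11: raise SystemExit
close_gripper(50); st('grip')
if not .009<get_state()['gripper_width']<.015: raise SystemExit
print(move_l(p3(m,.125),rate=.05,guard=20)); move_l(p3(m,.285),rate=.15); st('up')
move_ptp(p3(r,.285),o(RY+np.pi/2)); dwell(.3)
w,W=wrist(); save('w4',w)
move_l(p3(r,.165),rate=.12); dwell(.3); st('above')
w,W=wrist(); save('w5',w); np.savez('w5.npz',W=W,p=w['pixels'])
E
```

```text
False
down 16.94 [0.538  0.0379 0.1067] [-0.4  0.  -0.1] [-0.02 -0.13 -0.  ] 0.0872 0.0
grip 18.14 [0.5375 0.0379 0.106 ] [-0.5  0.6 -0.7] [ 0.02 -0.17 -0.04] 0.0114 49.969884529709816
False
up 19.89 [0.5371 0.0378 0.284 ] [-0.5 -0.1 -3.3] [-0.05 -0.06 -0.03] 0.0117 49.97111256234348
above 22.78 [ 0.5287 -0.2452  0.1653] [ 0.6 -0.5 -2.9] [-0.01 -0.09 -0.04] 0.0116 49.97115941718221
```

View pics/w5.png

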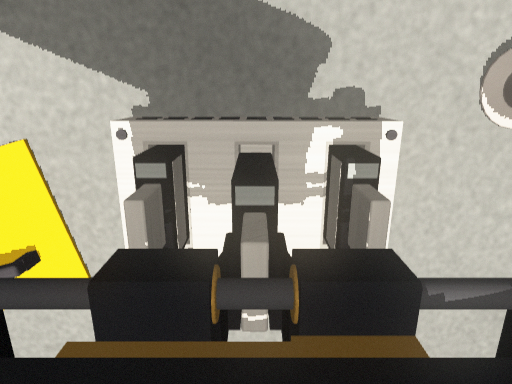

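The module hangs upright over the middle slot: its body is at (255,205), and the slot's far edge is visible at (256,145), well aligned. I'll lower it with the force guarded.

Run:
```python
from h import *
r=np.array([.5286,-.2452])
a=move_l(p3(r,.116),rate=.05,guard=10); st(a)
if not a: a=move_l(p3(r,.107),rate=.02,guard=8); st(a)
```

```text
False 23.97 [ 0.5288 -0.2453  0.1164] [ 0.7  0.7 -2.4] [-0.05 -0.1  -0.01] 0.0121 49.97109294869006
True 24.32 [ 0.5291 -0.2453  0.1109] [ 0.8 -0.   3.5] [-0.11 -0.29  0.08] 0.012 49.997411370277405
```

It stopped at 0.111, the expected height for fully home. Now release, retreat and check.

Run:
```python
from h import *
r=np.array([.5286,-.2452])
gripper_open(); st('open'); move_l(p3(r,.26),rate=.15); 
w,W=wrist(); z=W[...,2]; L=(W[...,:2]-r)@np.array([[np.cos(RY),-np.sin(RY)],[np.sin(RY),np.cos(RY)]])
for c in(-.07,0,.07): rect(f'tab{c}',W,(abs(L[...,0]-c)<.03)&(abs(L[...,1])<.05)&(z>.10)&(z<.145))
goto_joints([1.186,.332,-.065,1.46,.022,1.35,-.088]); st('away')
t=snapshot('top');save('top5',t);T=cloud(t)
z=T[...,2];d=np.hypot(T[...,0]-.512,T[...,1]-.278)
rect('lid',T,(d<.115)&(z>.003)&(z<.012)&(t['pixels'][...,0].astype(int)-t['pixels'][...,2]>30)); rect('handle',T,(d<.07)&(z>.03))
```

```text
open 25.7 [ 0.5281 -0.2449  0.11  ] [-0.2  0.1 -0.3] [-0.01 -0.09 -0.01] 0.0866 0.0
tab-0.07 1073 [ 459.8 -234.2] [44.1 12.4] 81.39 z 0.1272
tab0 773 [ 528.2 -245.4] [43.7 11.4] 81.62 z 0.1277
tab0.07 1088 [ 598.  -254.8] [43.9 12.6] 81.12 z 0.1273
away 28.57 [ 0.2231 -0.5838  0.2397] [0.3 0.6 0.6] [ 0.07 -0.1   0.03] 0.0872 0.0
lid 2186 [512.9 279.1] [146.4 157.8] 6.04 z 0.0065
handle 107 [510.2 307.8] [69.8 13.5] 7.0 z 0.0375
```

View pics/top5.png

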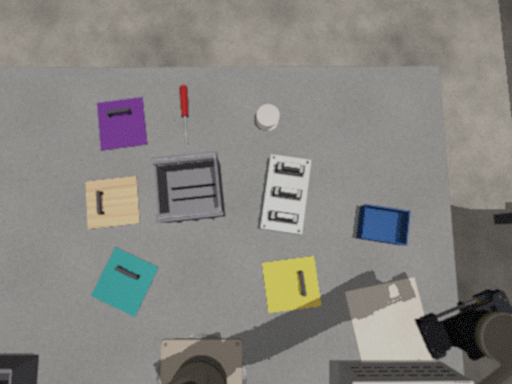

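The lid lies flat with its handle up at (112,202). The box is empty, and all three modules are seated at the same height at (287,194). Nothing else has moved.

```bash
python3 -c "from plant import *; print(hand_in())"
```

```text
the job is handed in; nothing more can be done
None
```

The lid lies flat on the bench, handle up; the module stands fully home in the middle slot, level with the other two; nothing else appears to have moved, and the job was handed in at about 29 s on the robot's clock.

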